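# Pack the wall bin on its slack side

### The job

The bin hangs off-centre between its two adobe piers, so the gap beside it is wide enough for the orange packer on one side only. Shut the bin's flap, then offer the packer blade-down into the gaps: where it jams, do not force it but try the other side, and leave it pushed fully home in the gap that takes it, its head sitting flat on the rim. Leave the mixer, beaters, bowl, crock, jar and scraper where they are.

Things in the scene. Friction and masses are not known exactly. Their poses are not given: they have to be found in the camera images.
- packer_mid (a point): Orange T-shaped plastic packer, 120 mm tall, about 90 g, standing blade-down in a rack slot. Blade 70 mm wide (its x), 8 mm thick (its y), 70 mm long, rounded tip. Head 70 (x) by 24 (y) by 50 mm high, its flat underside 8 mm out either side of the blade. Point: centre of the whole, 60 mm above the tip, 10 mm below the head's underside. z points from tip to head. Grip the head across its 24 mm.
- bin: Sage-green wall bin, rigid, 150 mm deep (x), 220 mm wide (y), rim 190 mm above the counter, fixed to a low adobe wall 200 mm high that stands behind it (+x, from 80 mm off the bin's middle). Origin: on the counter under the bin's middle. x level towards the wall, y to its left, z up. Beside it stand two rigid adobe piers, flat tops level with the rim.
- left_gap (a point): Point on the bin's left (+y) outer face, at rim height, midway along its depth; axes as the bin's. From this face the gap to the left pier opens to +y. It is open above, runs the bin's whole depth and down to the counter. One of the two gaps is 11 to 13 mm wide, the other 4 to 6 mm; which is which changes and is not told.
- right_gap (a point): The same on the bin's right: point on the right (-y) outer face, at rim height, midway along its depth; axes as the bin's. The gap to the right pier opens from here to -y.
- flap (a joint): Angle of the bin's dark green flap (its lid), hinged along the wall side: 0 shut (flush with the rim), growing as it rises, 1.6 about upright. Starts part open. Its stiff hinge stays where it is left; 1 to 2 N on its upper face near the front edge moves it. Raised, it is in the way of a gripper above the gaps.
- flap_hinge (a point): Middle of the flap's hinge line, at rim height, 64 mm behind (+x) the bin's middle; the line runs along the bin's y. The flap is 128 mm from hinge to front edge, 192 mm wide and 6 mm thick; this line is on its upper face.
- flap_edge (a point): Middle of the flap's front edge, on its upper face, 128 mm from the hinge. A pull lip 100 mm wide, 10 mm deep and 10 mm high stands on the upper face along this edge.
- rack_hole0 (a point): Light wood rack, a block 110 (x) by 170 (y) by 75 mm high, fixed, with two slots 77 by 12 mm through it along x, 90 mm apart along y. Point: mouth of one slot, at the block's top. The packer is in either slot, head resting on the block; a dough scraper with steel blade and wooden handle (92 by 22 mm, top 26 mm above the block) is in the other.
There are look-alikes about, which are no part of the job. What is shaped like the part that bears packer_mid but blue or green is not meant.

How it is judged:
On the way, in this order (a step that is already met when the one before it is completed fails the run):
1. the flap is shut (value of joint flap below 0.07 rad), for 0.2 s.
2. the packer is pushed fully home in one of the gaps, its head down on the rim (within 3 mm) (((z of packer_mid in the frame of left_gap below -0.007 m and horizontal distance between packer_mid and left_gap below 0.045 m) or (z of packer_mid in the frame of right_gap below -0.007 m and horizontal distance between packer_mid and right_gap below 0.045 m))), for 0.2 s.
At the end, for the whole second after the job is handed in: The flap is shut (within 0.07 rad) and the packer stands upright (within 0.1 rad), released and at rest, in the left or right gap beside the bin, its head down on the rim within 3 mm and its centre within 45 mm, level, of the middle of that side of the bin (value of joint flap below 0.07 rad and ((z of packer_mid in the frame of left_gap between -0.016 and -0.007 m and horizontal distance between packer_mid and left_gap below 0.045 m) or (z of packer_mid in the frame of right_gap between -0.016 and -0.007 m and horizontal distance between packer_mid and right_gap below 0.045 m)) and angle between packer_mid's own z axis and vertical below 0.1 rad and linear speed of packer below 0.02 m/s); the robot touches nothing.
It fails at once if the packer is forced: it presses on the bin or a pier with more than 40 N (contact force between packer and bin above 40 N or contact force between packer and pier_1 above 40 N or contact force between packer and pier_2 above 40 N).
It fails at once if the mixer, a beater, the bowl, the crock, the jar or the scraper is shifted by more than 40 mm (distance of any of mixer, beater_1, beater_2, bowl, crock, canister, scraper from where it was at the start of the episode above 0.04 m).
It also fails if it takes over 69 s, if anything falls off the work surface, if the arm or the gripper's body presses on something with over 40 N, if the wrist force passes 120 N, or if a joint passes its speed limit or range.

### The arm

A 6-joint arm with a two-finger parallel gripper is mounted at the origin on the work surface. World frame = base frame: x ahead of the robot, y to its left, z up, the work surface at z = 0. Lengths are in m, angles in rad, forces in N, time in s.
With the tool pointing down it reaches from about 0.425 to 0.95 m from the base axis. Payload 14.7 kg.
Tool frame: the origin (TCP) lies between the finger pads; the fingertips stand 14 mm ahead of it and the grasp point (between the pads) lies 5 mm behind it (r.tip_reach is the z of the fingertips in the tool frame, in m); z points along the fingers, y is the line along which they close (so a half turn about z gives the same grasp; the last joint's range is limited). The gripper opens to 85 mm and grips with 20 to 120 N. Pads are 22 mm wide; open, the fingers measure 114 mm over their backs; the gripper's body (76 mm by 85 mm) begins 54 mm behind the grasp point. The pads swing forward as they close: fully open they stand 13 mm farther back than shut.
Start: joints at [1.272, 0.48, 1.596, -0, 1.065, -0.047], TCP at [0.162, 0.63, 0.212] pointing down, gripper open.
Joint ranges: [-2.75, 2.75], [-0.82, 2.05], [0.23, 2.67], [-1.56, 4.7], [0.09, 2.69], [-2.92, 2.92]. Speed limits (rad/s): [1.89, 1.89, 2.39, 3.01, 3.01, 3.01].

### API

Orientations are given as a rotation vector (axis times angle).
In Python, from workcell import r gives the robot as it stands.
- The arm moves only by the tool send_rows, never from a script. Its argument "deltas" is a list of rows, each a list of 3 entries, a list of its own where there are three numbers: the finger opening in m, from 0 to 0.0854, then the shift along the tool's x, y, z in m, then the turn, a rotation vector about the tool's x, y, z in degrees. In form: [[fingers, [tx, ty, tz], [ax, ay, az]], ...]. A call has 1 to 8 rows; each row shifts and turns the commanded pose from where the row before left it, along the tool's axes as they then stand; what a row does not reach is not made up. A row lasts 1/10 s, in which the tool goes at most 50 mm and 8.59 degrees, less where a joint would pass 70% of its speed; a pose out of reach is approached as far as the arm can. A call with a gripper value outside its range is refused whole. The fingers move at their own pace and stop on an object; "newtons" is the grip in N (left out, the last holds). Time passes only in rows, so rows that do not move let the fingers close. It gives the time, the measured TCP pose, the force, the opening and the grip force at its end, in the units of the state.
- r.get_state(): the state, without advancing time (a new reading comes with each control period).
- r.camera(name): name is "scene" or "top" or "wrist"; returns (picture, depth): 384x512x3 uint8, red, green, blue; 384x512 float32, m along the optical axis (not along the pixel's ray), 0 where there is no reading.
- r.camera_info(name): a dict with "fx", "fy", "cx", "cy" (pixels), "world_to_cam" (4x4, takes a point from world to camera coordinates). Camera axes: x right, y down, z forward; pixel columns grow to the right and rows downward; lengths in m; the calibration is good to about 2 mm. A picture is of the moment at which its call begins: read the wrist's pose just before it. camera_info takes no time and is no camera call; for the wrist camera it gives the pose at the moment of the call.
- r.close_job(): hands the job in; it is judged then, once.
The state is a dict: "time_s": time; "joint_pos": joint angles; "joint_vel": joint speeds; "tau": joint torques, N m; "tcp_pos": TCP position; "tool_rot": TCP orientation; "ft_force": force on the tool from outside, world axes, zero at the start; "moment": the same for the moment, N m; "gripper_width": opening from 0.0 (shut) to 1.0 (fully open); "grasp_force": force on a finger pad.
Only numpy, scipy, OpenCV 4.12 (cv2) and the standard library are available. Lean on these libraries where they do the work, as an engineer would, in place of code of your own. Each camera call takes 0.05 s, during which the arm holds its last target. There are 200 camera calls.

## Working session

There is one attempt and no reset: what is moved stays moved. The work goes in short steps, Python scripts to look and compute and a tool call to move; the robot and the scene stay as the last step left them, time stands still between calls to the robot, and variables do not carry over. Pictures are saved under pics/ and viewed, at most 10 in all, crops included, and the job is handed in when it is done.

Besides the shell and the picture viewer there is one more tool, called after "Request:" as a command line: name --argument value ..., lists and objects as JSON in quotes. send_rows: Moves the arm, as the interface text tells. Its arguments: {"type":"object","properties":{"deltas":{"type":"array"},"newtons":{"type":"number"}},"required":["deltas"]}

```bash
mkdir -p pics; ls; cat > h.py <<'E'
import numpy as np, cv2
from workcell import r
def snap(n):
    i=r.camera_info(n); p,d=r.camera(n); np.savez(f'/tmp/{n}.npz',p=p,d=d,T=i['world_to_cam'],k=[i['fx'],i['fy'],i['cx'],i['cy']]); return p,d
def load(n):
    z=np.load(f'/tmp/{n}.npz'); return z['p'],z['d'],z['T'],z['k']
def cloud(n):
    p,d,T,k=load(n); v,u=np.indices(d.shape); 
    c=np.stack([(u-k[2])/k[0]*d,(v-k[3])/k[1]*d,d],-1)
    R,t=T[:3,:3],T[:3,3]; w=(c-t)@R; w[d==0]=np.nan; return p,w
def ray(n,u,v,z):
    p,d,T,k=load(n); R,t=T[:3,:3],T[:3,3]; o=-R.T@t; e=R.T@np.array([(u-k[2])/k[0],(v-k[3])/k[1],1]); return o+e*(z-o[2])/e[2]
def save(p,n): cv2.imwrite('pics/'+n,cv2.cvtColor(p,cv2.COLOR_RGB2BGR))
E
python3 - <<'E'
from h import *
for n in('scene','top'):
    p,d=snap(n); save(p,n+'0.png'); print(r.camera_info(n)['world_to_cam'].round(3).tolist())
s=r.get_state(); print(s['time_s'],s['tcp_pos'],s['tool_rot'],r.tip_reach)
E
```

```text
pics
[[0.89, 0.456, -0.022, -0.426], [0.247, -0.521, -0.817, -0.097], [-0.384, 0.722, -0.576, 1.361], [0.0, 0.0, 0.0, 1.0]]
[[-0.092, -0.996, -0.004, -0.069], [-0.97, 0.091, -0.226, 0.563], [0.226, -0.017, -0.974, 1.325], [0.0, 0.0, 0.0, 1.0]]
0.1 [0.16179086 0.62912359 0.211931  ] [-3.94436468e-01 -3.11653925e+00  1.72088382e-03] 0.014
```

View pics/scene0.png

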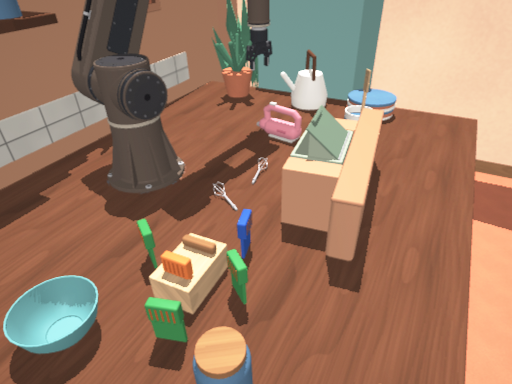

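View pics/top0.png

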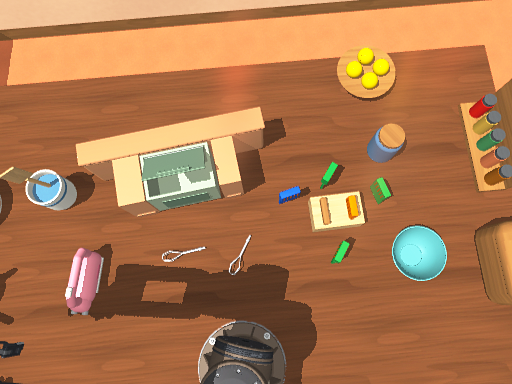

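The bin is at about (180,175) in the top view, with the raised flap and the wall behind it. Several parts share the T shape. The orange one is in the rack at top (353,206) and scene (177,265). The blue one is at top (289,194), and the green ones are at top (330,174), (381,189) and (342,252). Only the orange one matches the description. The scraper is at top (325,210). Next I'll measure and make one confirming crop.

```bash
python3 - <<'E'
from h import *
p,w=cloud('top')
a=cv2.resize(p[180:240,300:400],None,fx=4,fy=4,interpolation=cv2.INTER_CUBIC); b=cv2.resize(p[90:220,70:270],None,fx=4,fy=4,interpolation=cv2.INTER_CUBIC)
a=cv2.copyMakeBorder(a[:,:],0,0,0,400,cv2.BORDER_CONSTANT); im=np.vstack([b[:,:],a])[:, :800]
save(cv2.resize(im,None,fx=.78,fy=.78),'crop0.png')
hsv=cv2.cvtColor(p,cv2.COLOR_RGB2HSV)
def rect(m,name):
    q=w[m]; q=q[~np.isnan(q[:,0])]; zz=np.percentile(q[:,2],[5,50,95]); (c,s,an)=cv2.minAreaRect((q[:,:2]*1000).astype(np.float32)); print(name,len(q),'z',zz.round(4),'c',np.round(c,1),'size',np.round(s,1),'ang',round(an,2))
    return q
v,u=np.indices(p.shape[:2])
box=lambda x0,x1,y0,y1:(u>=x0)&(u<=x1)&(v>=y0)&(v<=y1)
z=w[...,2]
m=(hsv[...,0]>8)&(hsv[...,0]<20)&(hsv[...,1]>190)&(hsv[...,2]>180)&box(340,365,190,222)&(z>.1)
rect(m,'packer')
rect(box(300,370,185,235)&(z>.065)&(z<.085),'racktop')
rect(box(315,335,190,230)&(z>.088),'scraper')
# greens of the bin
g=(hsv[...,0]>45)&(hsv[...,0]<95)&box(110,245,135,215)
rect(g&(z>.205),'flap(high)')
rect(g&(z>.182)&(z<.196),'rim green')
adobe=(hsv[...,0]<20)&box(105,250,130,215)&(z>.182)&(z<.194)
n,l,st,ce=cv2.connectedComponentsWithStats(adobe.astype(np.uint8))
for i in range(1,n):
    if st[i,4]>60: rect(l==i,'adobe%s'%st[i])
rect((hsv[...,0]<20)&box(70,270,100,175)&(z>.195)&(z<.206),'wall')
# flap plane
q=w[g&(z>.2)]; c=q.mean(0); e=np.linalg.svd(q-c,full_matrices=False)[2]; print('flap plane',c,e[2],'zmax',np.nanmax(q[:,2]))
E
```

```text
packer 53 z [0.1009 0.1165 0.1258] c [ 478.3 -411.4] size [68.3 24.9] ang 1.39
racktop 1220 z [0.0706 0.0755 0.0802] c [ 477.4 -367.2] size [111.2 172. ] ang 1.98
scraper 185 z [0.092  0.1    0.1052] c [ 475.5 -321.7] size [92.5 22. ] ang 2.44
flap(high) 1170 z [0.209  0.244  0.2776] c [636.9 146.7] size [ 86.  191.5] ang 7.2
rim green 241 z [0.1836 0.1899 0.1951] c [629.6 145.1] size [151.1 218.2] ang 6.83
adobe[137 144  52  15  90] 90 z [0.1828 0.1871 0.1937] c [708.3 188.4] size [ 17.8 165.4] ang 11.83
wall 3432 z [0.1958 0.1991 0.203 ] c [747.8 160.1] size [ 78.5 607.9] ang 7.05
flap plane [0.63485883 0.14587063 0.24221061] [0.65951512 0.08135416 0.74727593] zmax 0.2832020191732789
```

View pics/crop0.png

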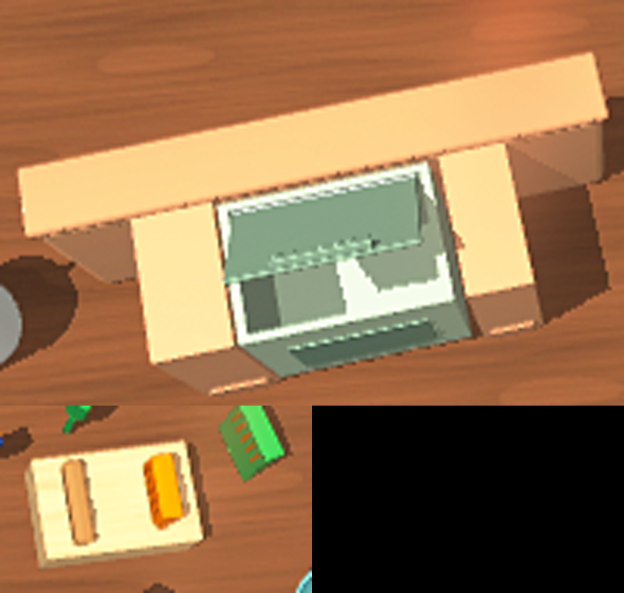

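The crop confirms the orange packer in the right-hand rack slot at (353,206) and the scraper in the other slot. The bin yaw is about 7°, its centre is about (0.630, 0.145), and the flap is open about 0.73 rad. I'll raise the arm, align with the bin's yaw, and move above the flap with the fingers shut.

Request:
send_rows --deltas '[[0,[0,0,-0.046],[0,0,-7.1]],[0,[0,0,-0.046],[0,0,-7.1]],[0,[0,0,-0.046],[0,0,-7.2]],[0,[-0.028,-0.038,0],[0,0,0]],[0,[-0.028,-0.038,0],[0,0,0]],[0,[-0.028,-0.038,0],[0,0,0]],[0,[-0.028,-0.038,0],[0,0,0]],[0,[-0.028,-0.038,0],[0,0,0]]]' --newtons 40

```text
time_s: 0.9
tcp_pos: [0.3248, 0.4563, 0.3503]
tool_rot: [0.192, -3.136, 0.0]
ft_force: [0.7, 1.2, 0.1]
gripper_width: 0.001
grasp_force: 0.0
```

Request:
send_rows --deltas '[[0,[-0.028,-0.038,0],[0,0,0]],[0,[-0.028,-0.038,0],[0,0,0]],[0,[-0.028,-0.038,0],[0,0,0]],[0,[-0.028,-0.038,0],[0,0,0]],[0,[-0.028,-0.038,0],[0,0,0]],[0,[-0.028,-0.038,0],[0,0,0]],[0,[-0.028,-0.038,0],[0,0,0]],[0,[0,0,0],[0,0,0]]]'

```text
time_s: 1.7
tcp_pos: [0.5539, 0.2135, 0.3498]
tool_rot: [-0.185, 3.136, -0.002]
ft_force: [-0.9, -0.5, 0.2]
gripper_width: -0.001
grasp_force: 0.0
```

```bash
cat >> h.py <<'E'
from scipy.spatial.transform import Rotation as Ro
def where():
    s=r.get_state(); R=Ro.from_rotvec(s['tool_rot']).as_matrix(); print('t',round(s['time_s'],2),'tcp',np.round(s['tcp_pos'],4),'yaw',np.degrees(np.arctan2(R[1,1],R[0,1])).round(2),'tilt',np.degrees(np.arccos(-R[2,2])).round(2),'F',np.round(s['ft_force'],1),'w',s['gripper_width'],s['grasp_force']); return s,R
def to(x,y,z,yaw=None):
    s,R=where(); print('delta tool',np.round(R.T@(np.array([x,y,z])-s['tcp_pos']),4), 'turn z', None if yaw is None else np.degrees(np.arctan2(R[1,1],R[0,1]))-yaw)
E
python3 -c "
from h import *
to(.616,.1435,.30,97)"
```

```text
t 1.7 tcp [0.5539 0.2135 0.3498] yaw 96.74 tilt 0.08 F [-0.9 -0.5  0.2] w -0.0007150595517028006 0.0
delta tool [-0.0534 -0.0767  0.0499] turn z -0.2643012718055928
```

Request:
send_rows --deltas '[[0,[-0.027,-0.038,0],[0,0,0]],[0,[-0.027,-0.038,0],[0,0,0]],[0,[0,0,0.035],[0,0,0]],[0,[0,0,0.035],[0,0,0]],[0,[0,0,0.02],[0,0,0]],[0,[0,0,0.02],[0,0,0]],[0,[0,0,0.015],[0,0,0]],[0,[0,0,0.01],[0,0,0]]]'

```text
time_s: 2.5
tcp_pos: [0.6128, 0.149, 0.2141]
tool_rot: [0.191, -3.134, 0.0]
ft_force: [-0.6, 0.3, 1.1]
gripper_width: -0.004
grasp_force: 0.3
```

Request:
send_rows --deltas '[[0,[0,0,0.006],[0,0,0]],[0,[0,0,0.003],[0,0,0]],[0,[0,0,0.002],[0,0,0]]]'

```text
time_s: 2.8
tcp_pos: [0.6138, 0.1489, 0.2048]
tool_rot: [-0.191, 3.135, 0.0]
ft_force: [0.0, 1.1, 0.5]
gripper_width: -0.001
grasp_force: 0.2
```

Request:
send_rows --deltas '[[0,[0,0,0.001],[0,0,0]],[0,[0,0,0.001],[0,0,0]],[0,[0,0,0.001],[0,0,0]],[0,[0,0,0.001],[0,0,0]],[0,[0,0,0],[0,0,0]]]'

```text
time_s: 3.3
tcp_pos: [0.6136, 0.1488, 0.2005]
tool_rot: [-0.191, 3.136, -0.0]
ft_force: [-0.2, 1.7, 0.4]
gripper_width: 0.001
grasp_force: 0.1
```

Request:
send_rows --deltas '[[0,[0,0,-0.04],[0,0,0]],[0,[0.01,0,-0.05],[0,0,0]],[0,[0.02,0,-0.05],[0,0,0]],[0,[0.02,0,-0.05],[0,0,0]],[0,[0,0,0],[0,0,0]]]'

```text
time_s: 3.8
tcp_pos: [0.5678, 0.1435, 0.3894]
tool_rot: [-0.191, 3.126, 0.002]
ft_force: [1.3, 0.1, -0.3]
gripper_width: 0.002
grasp_force: 0.0
```

```bash
python3 - <<'E'
from h import *
where()
for n in('wrist','top'): p,d=snap(n)
p,w=cloud('wrist'); save(cv2.resize(p,None,fx=1.5,fy=1.5),'w1.png')
T=load('wrist')[2]; print('cam',-T[:3,:3].T@T[:3,3])
# bin-frame analysis
a=np.radians(7.0); c=np.array([.630,.145])
def tob(w): dx=w[...,0]-c[0]; dy=w[...,1]-c[1]; return np.cos(a)*dx+np.sin(a)*dy, -np.sin(a)*dx+np.cos(a)*dy
for n in('top','wrist'):
    p,w=cloud(n); x,y=tob(w); z=w[...,2]
    m=(abs(x)<.05)&(abs(y)<.08); q=w[m&(z>.15)]
    if len(q)<50: continue
    A=np.c_[x[m&(z>.15)],y[m&(z>.15)],np.ones(len(q))]; print(n,len(q),'flap fit',np.linalg.lstsq(A,q[:,2],rcond=None)[0],np.median(q[:,2]))
    for xs in(-.05,-.02,.01,.04):
        s=(abs(x-xs)<.01)&(abs(y)>.09)&(abs(y)<.19)
        for sg in(1,-1):
            k=s&(sg*y>0); o=np.argsort(y[k]); hi=z[k][o]>.18; yy=y[k][o]; 
            print(n,xs,sg,'low y:',np.round(np.percentile(yy[~hi],[0,50,100])*1000,1) if (~hi).any() else None, (~hi).sum(), 'top ext',np.round([yy[hi].min()*1000,yy[hi].max()*1000],1) if hi.any() else None)
E
```

```text
t 3.8 tcp [0.5678 0.1435 0.3894] yaw 96.99 tilt 0.55 F [ 1.3  0.1 -0.3] w 0.0018475607239668383 0.0
cam [0.50031101 0.13531542 0.55087419]
top 1623 flap fit [-7.32405167  1.14204286  0.39730751] 0.7962324396751282
top -0.05 1 low y: None 0 top ext None
top -0.05 -1 low y: [-116.3 -109.6 -108.7] 28 top ext [-189.8  -90.2]
top -0.02 1 low y: [115.5 116.3 117.1] 2 top ext [106.7 189.7]
top -0.02 -1 low y: [-110.8 -109.4 -109. ] 22 top ext [-189.5  -90.6]
top 0.01 1 low y: [115.4 115.4 115.9] 3 top ext [106.2 189.7]
top 0.01 -1 low y: [-110.4 -109.3 -108.9] 20 top ext [-189.9  -90.8]
top 0.04 1 low y: None 0 top ext [147.2 189.2]
top 0.04 -1 low y: [-110.6 -109.4 -108.2] 19 top ext [-189.6  -90.2]
wrist 8783 flap fit [-0.36795971 -0.00095014  0.21315842] 0.21601965770591994
wrist -0.05 1 low y: [100.8 101.3 116.2] 177 top ext [ 90.  189.9]
wrist -0.05 -1 low y: [-121.8  -98.9  -98.2] 288 top ext [-190.  -90.]
wrist -0.02 1 low y: [ 90.2 101.  116.6] 153 top ext [ 90.1 190. ]
wrist -0.02 -1 low y: [-121.8  -98.9  -90.3] 233 top ext [-190.  -90.]
wrist 0.01 1 low y: [115.6 116.  116.5] 17 top ext [ 90.1 189.8]
wrist 0.01 -1 low y: [-121.8 -121.  -120.3] 101 top ext [-190.   -90.1]
wrist 0.04 1 low y: [115.6 116.  116.1] 14 top ext [ 90.  189.8]
wrist 0.04 -1 low y: [-121.6 -121.  -120.4] 95 top ext [-190.   -90.1]
```

View pics/w1.png

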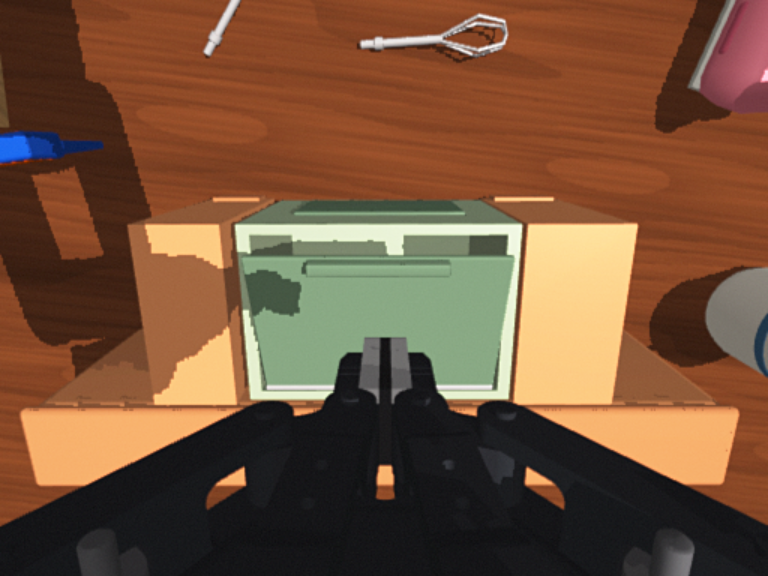

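The gaps are now visible in the wrist view. The right gap (left side of this image, about x=240) spans about −110 to −122 mm, so it is the wide one at about 12 mm. The left gap is only about 5.5 mm. The flap still looks partly open, so I'll check it robustly.

```bash
python3 - <<'E'
from h import *
a=np.radians(7.0); c=np.array([.630,.145])
p,w=cloud('wrist'); dx=w[...,0]-c[0]; dy=w[...,1]-c[1]; x=np.cos(a)*dx+np.sin(a)*dy; y=-np.sin(a)*dx+np.cos(a)*dy; z=w[...,2]
for y0 in(-.07,.07):
  for xs in np.arange(-.08,.09,.015):
    m=(abs(x-xs)<.003)&(abs(y-y0)<.01); print(y0,round(xs,3),m.sum(),np.nanmedian(z[m]).round(4) if m.any() else None)
m=(z>.19)&(z<.4)&(x<-.0)&(x>-.1)&(abs(y)<.045); 
for xs in np.arange(-.09,.0,.005):
    k=m&(abs(x-xs)<.0025); print('lip',round(xs,3),k.sum(),np.nanmax(z[k]).round(4) if k.any() else None)
# pier and bin edges, refine bin frame
g=(z>.186)&(z<.194); print('rim x ext',np.round(np.nanpercentile(x[g&(abs(y)<.105)],[0,1,99,100]),4))
for xs in(-.07,-.06,0,.05,.07):
    for sg in(1,-1):
        k=g&(abs(x-xs)<.006)&(sg*y>.1)&(sg*y<.14); v=np.sort(sg*y[k]); i=np.argmax(np.diff(v)); print(xs,sg,'gap',v[i:i+2].round(4))
E
```

```text
-0.07 -0.08 35 0.0005
-0.07 -0.065 70 0.1907
-0.07 -0.05 97 0.229
-0.07 -0.035 99 0.2243
-0.07 -0.02 125 0.2187
-0.07 -0.005 83 0.2144
-0.07 0.01 74 0.2096
-0.07 0.025 61 0.2047
-0.07 0.04 65 0.1998
-0.07 0.055 57 0.195
-0.07 0.07 61 0.1909
-0.07 0.085 105 0.1891
0.07 -0.08 35 0.0011
0.07 -0.065 71 0.1908
0.07 -0.05 97 0.2288
0.07 -0.035 95 0.2239
0.07 -0.02 122 0.2187
0.07 -0.005 76 0.2143
0.07 0.01 69 0.2097
0.07 0.025 69 0.2046
0.07 0.04 64 0.1996
0.07 0.055 55 0.1949
0.07 0.07 63 0.191
0.07 0.085 143 0.1895
lip -0.09 0 None
lip -0.085 0 None
lip -0.08 0 None
lip -0.075 0 None
lip -0.07 262 0.1931
lip -0.065 208 0.1931
lip -0.06 0 None
lip -0.055 504 0.2379
lip -0.05 450 0.2412
lip -0.045 348 0.2402
lip -0.04 159 0.2273
lip -0.035 335 0.2261
lip -0.03 315 0.2246
lip -0.025 320 0.2226
lip -0.02 293 0.2212
lip -0.015 300 0.2199
lip -0.01 311 0.2179
lip -0.005 278 0.217
rim x ext [-0.0723 -0.072   0.085   0.086 ]
-0.07 1 gap [0.1108 0.1154]
-0.07 -1 gap [0.1085 0.1204]
-0.06 1 gap [0.1111 0.1154]
-0.06 -1 gap [0.1088 0.1207]
0 1 gap [0.1114 0.1154]
0 -1 gap [0.1088 0.1205]
0.05 1 gap [0.1116 0.1158]
0.05 -1 gap [0.1083 0.1204]
0.07 1 gap [0.1113 0.1159]
0.07 -1 gap [0.1084 0.1207]
```

Request:
send_rows --deltas '[[0,[-0.039,-0.005,0.04],[0,0,0]],[0,[0,0,0.045],[0,0,0]],[0,[0,0,0.045],[0,0,0]],[0,[0,0,0.02],[0,0,0]],[0,[0,0,0.01],[0,0,0]],[0,[0,0,0.01],[0,0,0]]]'

```text
time_s: 4.5
tcp_pos: [0.602, 0.1428, 0.2154]
tool_rot: [0.191, -3.135, 0.0]
ft_force: [-0.5, -0.2, 0.6]
gripper_width: 0.0
grasp_force: 0.0
```

Request:
send_rows --deltas '[[0,[0,0,0.008],[0,0,0]],[0,[0,0,0.004],[0,0,0]],[0,[0,0,0],[0,0,0]]]'

```text
time_s: 4.8
tcp_pos: [0.6022, 0.1429, 0.2048]
tool_rot: [-0.191, 3.136, 0.0]
ft_force: [-0.8, 0.5, -0.2]
gripper_width: -0.002
grasp_force: 0.0
```

```bash
cat > chk.py <<'E'
from h import *
C=np.array([.6328,.1466]); A=np.radians(7.0)
def tob(w):
    dx=w[...,0]-C[0]; dy=w[...,1]-C[1]; return np.cos(A)*dx+np.sin(A)*dy, -np.sin(A)*dx+np.cos(A)*dy
def flap(n='wrist'):
    snap(n); p,w=cloud(n); x,y=tob(w); z=w[...,2]
    for y0 in(-.07,.07):
        m=(abs(x)<.04)&(abs(y-y0)<.015)&(z>.17)&(z<.26)
        if m.sum()>20: print('flap',y0,m.sum(),np.polyfit(x[m],z[m],1))
E
python3 -c "
from chk import *
where(); flap(); save(load('wrist')[0],'w2.png')"
```

```text
t 4.8 tcp [0.6022 0.1429 0.2048] yaw 96.98 tilt 0.02 F [-0.8  0.5 -0.2] w -0.0016772810404182255 0.0
flap -0.07 3812 [-0.32371503  0.21158417]
flap 0.07 3793 [-0.32309306  0.21142662]
```

View pics/w2.png

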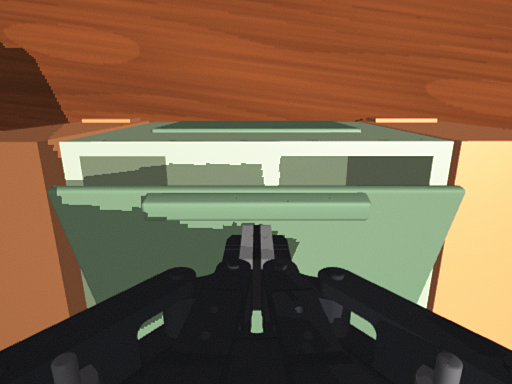

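```bash
python3 - <<'E'
from chk import *
p,w=cloud('wrist'); p0,d,T,k=load('wrist')
s=r.get_state(); R=Ro.from_rotvec(s['tool_rot']).as_matrix()
for v in range(222,262,4):
    for u in(248,266):
        q=w[v,u]; print(v,u,d[v,u].round(3),q.round(4),'tool',(R.T@(q-s['tcp_pos'])).round(4))
print('cam in tool',(R.T@(-T[:3,:3].T@T[:3,3]-s['tcp_pos'])).round(4)); print(r.camera_info('top')['world_to_cam'][:3,3])
E
```

```text
222 248 0.151 [0.5926 0.1379 0.2259] tool [ 0.0102 -0.0038 -0.0207]
222 266 0.153 [0.5924 0.1466 0.2238] tool [ 0.0094  0.0048 -0.0187]
226 248 0.147 [0.5928 0.1381 0.2303] tool [ 0.01   -0.0037 -0.0251]
226 266 0.146 [0.5917 0.1463 0.2306] tool [ 0.0101  0.0046 -0.0254]
230 248 0.143 [0.5931 0.1382 0.2344] tool [ 0.0097 -0.0036 -0.0292]
230 266 0.143 [0.5921 0.1463 0.2342] tool [ 0.0097  0.0045 -0.029 ]
234 248 0.138 [0.593  0.1383 0.239 ] tool [ 0.0098 -0.0035 -0.0338]
234 266 0.139 [0.5921 0.1462 0.2389] tool [ 0.0098  0.0044 -0.0337]
238 248 0.134 [0.5929 0.1384 0.2433] tool [ 0.0099 -0.0034 -0.0381]
238 266 0.134 [0.592  0.146  0.2431] tool [ 0.0098  0.0043 -0.0379]
242 248 0.131 [0.5931 0.1385 0.2468] tool [ 0.0097 -0.0033 -0.0416]
242 266 0.131 [0.5923 0.146  0.2465] tool [ 0.0096  0.0042 -0.0414]
246 248 0.127 [0.5927 0.1386 0.2512] tool [ 0.01   -0.0032 -0.046 ]
246 266 0.128 [0.5924 0.1459 0.2501] tool [ 0.0095  0.0041 -0.0449]
250 248 0.123 [0.5928 0.1387 0.2546] tool [ 0.0099 -0.0031 -0.0494]
250 266 0.123 [0.5917 0.1456 0.2551] tool [ 0.0102  0.0039 -0.0499]
254 248 0.12 [0.5925 0.1388 0.2584] tool [ 0.0102 -0.003  -0.0532]
254 266 0.12 [0.5918 0.1456 0.2583] tool [ 0.0101  0.0039 -0.0531]
258 248 0.116 [0.5924 0.1388 0.2617] tool [ 0.0103 -0.0029 -0.0565]
258 266 0.116 [0.5915 0.1454 0.2618] tool [ 0.0104  0.0038 -0.0566]
cam in tool [ 0.0665  0.0002 -0.1618]
[-0.06864901  0.5625958   1.32454235]
```

The wrist depth shows the real fingertips at tool z ≈ −0.020 m, not +0.014. That matches the flap stopping short, so I'll trust the measurement and press about 35 mm further.

Request:
send_rows --deltas '[[0,[0,0,0.01],[0,0,0]],[0,[0,0,0.01],[0,0,0]],[0,[0,0,0.007],[0,0,0]],[0,[0,0,0.004],[0,0,0]],[0,[0,0,0.002],[0,0,0]],[0,[0,0,0.001],[0,0,0]],[0,[0,0,0.001],[0,0,0]],[0,[0,0,0],[0,0,0]]]'

```text
time_s: 5.65
tcp_pos: [0.6018, 0.1428, 0.171]
tool_rot: [-0.191, 3.136, -0.0]
ft_force: [-9.1, -1.4, 18.7]
gripper_width: 0.003
grasp_force: 9.3
```

```bash
python3 -c "
from chk import *
where(); flap()"
```

```text
t 5.65 tcp [0.6018 0.1428 0.171 ] yaw 96.98 tilt 0.01 F [-9.1 -1.4 18.7] w 0.0025704192745272096 9.261824905697722
flap -0.07 4282 [0.00056909 0.19075415]
flap 0.07 4284 [1.37268306e-04 1.90664713e-01]
```

The flap is shut (slope ≈ 0). Now I'll lift straight up and travel to above the packer.

Request:
send_rows --deltas '[[0,[0,0,0],[0,0,0]],[0,[0,0,-0.03],[0,0,0]],[0,[0,0,-0.04],[0,0,0]],[0,[0,0,-0.04],[0,0,0]],[0.05,[0.0157,-0.0447,-0.015],[0,0,0]],[0.05,[0.0157,-0.0447,-0.015],[0,0,0]],[0.05,[0.0157,-0.0447,0],[0,0,0]],[0.05,[0.0157,-0.0447,0],[0,0,0]]]'

```text
time_s: 6.5
tcp_pos: [0.5612, -0.0438, 0.3106]
tool_rot: [-0.192, 3.134, -0.001]
ft_force: [0.3, -0.8, -0.7]
gripper_width: 0.588
grasp_force: 0.0
```

Request:
send_rows --deltas '[[0.05,[0.0157,-0.0447,0],[0,0,0]],[0.05,[0.0157,-0.0447,0],[0,0,0]],[0.05,[0.0157,-0.0447,0],[0,0,0]],[0.05,[0.0157,-0.0447,0],[0,0,0]],[0.05,[0.0157,-0.0447,0],[0,0,0]],[0.05,[0.0157,-0.0447,0],[0,0,0]],[0.05,[0.0157,-0.0447,0],[0,0,0]],[0.05,[0.0157,-0.0447,0],[0,0,0]]]'

```text
time_s: 7.3
tcp_pos: [0.4795, -0.4144, 0.31]
tool_rot: [-0.191, 3.135, -0.001]
ft_force: [0.9, 0.3, 0.5]
gripper_width: 0.583
grasp_force: 0.0
```

Request:
send_rows --deltas '[[0.05,[0,0,0],[0,0,5]],[0.05,[0,0,0],[0,0,0]],[0.05,[0,0,0],[0,0,0]]]'

```text
time_s: 7.6
tcp_pos: [0.4802, -0.412, 0.3097]
tool_rot: [0.058, -3.141, -0.0]
ft_force: [0.3, 0.3, 0.1]
gripper_width: 0.591
grasp_force: 0.0
```

```bash
python3 - <<'E'
from chk import *
s,R=where(); snap('top'); snap('wrist'); p,w=cloud('wrist'); save(cv2.resize(p,None,fx=1.5,fy=1.5),'w3.png')
x,y=tob(cloud('top')[1]); z=cloud('top')[1][...,2]; m=(abs(x)<.04)&(abs(abs(y)-.07)<.015)&(z<.3); print('flap top view',np.polyfit(x[m],z[m],1) if m.any() else None)
hsv=cv2.cvtColor(p,cv2.COLOR_RGB2HSV); z=w[...,2]
o=(hsv[...,0]>6)&(hsv[...,0]<24)&(hsv[...,1]>180)&(z>.12)&(z<.132)&(np.hypot(w[...,0]-.478,w[...,1]+.412)<.06)
q=w[o]; print(len(q),q[:,2].mean(),cv2.minAreaRect((q[:,:2]*1000).astype(np.float32)))
t=(z>.07)&(z<.08); q=w[t]; print('rack',cv2.minAreaRect((q[:,:2]*1000).astype(np.float32)))
near=(z>.085)&(z<.3)&(np.hypot(w[...,0]-.478,w[...,1]+.412)<.12)&~o
P=(R.T@(w[near]-np.array([.478,-.412,0])).T).T; i=abs(P[:,0])<.05; print('near heights by tool y',[(b,(abs(P[i,1]-b)<.005).sum(),w[near][i][abs(P[i,1]-b)<.005][:,2].max().round(3) if (abs(P[i,1]-b)<.005).any() else 0) for b in np.arange(-.1,.11,.01).round(2)])
E
```

```text
t 7.6 tcp [ 0.4802 -0.412   0.3097] yaw 92.1 tilt 0.02 F [0.3 0.3 0.1] w 0.5906308165556455 0.0
flap top view [0.11837764 0.18511095]
676 0.12501247755349496 ((480.74407958984375, -411.16595458984375), (68.0886001586914, 23.98868751525879), 1.6293835639953613)
rack ((528.581787109375, -367.8992614746094), (726.2565307617188, 355.1018371582031), 79.9555892944336)
near heights by tool y [(np.float64(-0.1), np.int64(198), np.float64(0.123)), (np.float64(-0.09), np.int64(0), 0), (np.float64(-0.08), np.int64(0), 0), (np.float64(-0.07), np.int64(0), 0), (np.float64(-0.06), np.int64(0), 0), (np.float64(-0.05), np.int64(0), 0), (np.float64(-0.04), np.int64(0), 0), (np.float64(-0.03), np.int64(0), 0), (np.float64(-0.02), np.int64(0), 0), (np.float64(-0.01), np.int64(170), np.float64(0.127)), (np.float64(-0.0), np.int64(334), np.float64(0.128)), (np.float64(0.01), np.int64(181), np.float64(0.128)), (np.float64(0.02), np.int64(0), 0), (np.float64(0.03), np.int64(0), 0), (np.float64(0.04), np.int64(0), 0), (np.float64(0.05), np.int64(0), 0), (np.float64(0.06), np.int64(0), 0), (np.float64(0.07), np.int64(0), 0), (np.float64(0.08), np.int64(536), np.float64(0.104)), (np.float64(0.09), np.int64(637), np.float64(0.104)), (np.float64(0.1), np.int64(309), np.float64(0.103))]
```

View pics/w3.png

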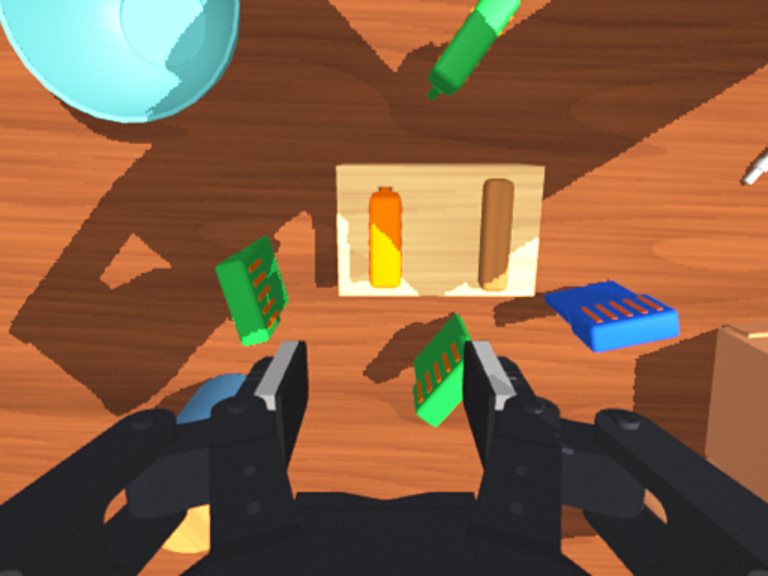

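The picture shows the orange packer head at (385,240), lined up with the gap between the fingers. The decoys are clear of the finger paths, so I'll descend.

Request:
send_rows --deltas '[[0.05,[0,0,0.04],[0,0,0]],[0.05,[0,0,0.04],[0,0,0]],[0.05,[0,0,0.04],[0,0,0]],[0.05,[0,0,0.04],[0,0,0]],[0.05,[0,0,0.04],[0,0,0]],[0.05,[0,0,0.025],[0,0,0]],[0.05,[0,0,0.015],[0,0,0]],[0.05,[0,0,0],[0,0,0]]]'

```text
time_s: 8.5
tcp_pos: [0.4798, -0.4112, 0.0683]
tool_rot: [0.057, -3.139, -0.003]
ft_force: [-0.5, 0.7, 1.0]
gripper_width: 0.587
grasp_force: 0.0
```

```bash
python3 - <<'E'
from chk import *
s,R=where(); snap('wrist'); p,w=cloud('wrist'); 
P=(w-s['tcp_pos'])@R; g=p.astype(int)
m=(np.ptp(g,axis=-1)<30)&(g.mean(-1)>90)&(P[...,2]<0)&(P[...,2]>-.12)&(abs(P[...,1])<.05)&(abs(P[...,0])<.03)
print('pad px',m.sum(),'tool z max',np.percentile(P[m][:,2],[1,50,99,100]).round(4)); save(p,'w4.png')
hsv=cv2.cvtColor(p,cv2.COLOR_RGB2HSV); o=(hsv[...,0]>6)&(hsv[...,0]<24)&(hsv[...,1]>180)&(w[...,2]>.118)&(w[...,2]<.132)
q=P[o]; print('head in tool',np.percentile(q,[1,99],axis=0).round(4))
E
```

```text
t 8.5 tcp [ 0.4798 -0.4112  0.0683] yaw 92.07 tilt 0.15 F [-0.5  0.7  1. ] w 0.5868685538839635 0.0
pad px 1023 tool z max [-0.0611 -0.0493 -0.0277 -0.0265]
head in tool [[-0.0206 -0.0117 -0.0586]
 [ 0.0337  0.0117 -0.0512]]
```

View pics/w4.png

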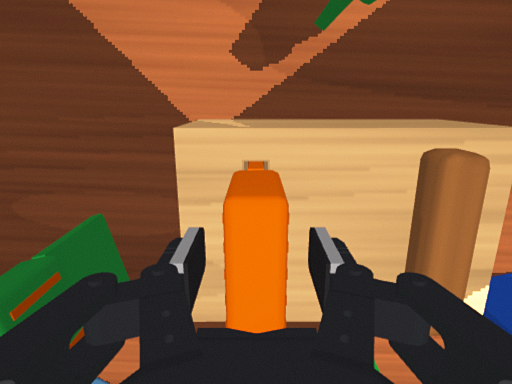

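The head sits centred between the pads at (255,250), with the tips about 20 mm above the block. I'll go 3 mm lower and close.

Request:
send_rows --deltas '[[0.05,[0,0,0.003],[0,0,0]],[0.01,[0,0,0],[0,0,0]],[0.01,[0,0,0],[0,0,0]],[0.01,[0,0,0],[0,0,0]],[0.01,[0,0,0],[0,0,0]],[0.01,[0,0,0],[0,0,0]]]' --newtons 45

```text
time_s: 9.15
tcp_pos: [0.4807, -0.4129, 0.0679]
tool_rot: [-0.054, 3.14, -0.002]
ft_force: [0.4, 1.0, 6.8]
gripper_width: 0.271
grasp_force: 44.3
```

Request:
send_rows --deltas '[[0.01,[0,0,-0.02],[0,0,0]],[0.01,[0,0,-0.03],[0,0,0]],[0.01,[0,0,-0.045],[0,0,0]],[0.01,[0,0,-0.045],[0,0,0]],[0.01,[0,0,-0.045],[0,0,0]],[0.01,[0,0,-0.045],[0,0,0]],[0.01,[0,0,0],[0,0,0]]]'

```text
time_s: 9.85
tcp_pos: [0.4823, -0.4145, 0.3041]
tool_rot: [-0.054, 3.133, -0.012]
ft_force: [-0.6, 0.1, 0.0]
gripper_width: 0.272
grasp_force: 44.3
```

```bash
cat >> chk.py <<'E'
def packer():
    s,R=where(); snap('wrist'); p,w=cloud('wrist'); P=(w-s['tcp_pos'])@R
    hsv=cv2.cvtColor(p,cv2.COLOR_RGB2HSV); o=(hsv[...,0]>4)&(hsv[...,0]<24)&(hsv[...,1]>190)&(hsv[...,2]>120)&(abs(P[...,0])<.06)&(abs(P[...,1])<.014)&(P[...,2]<-.0)
    q=P[o]; print(len(q),'orange in tool 1/99%',np.percentile(q,[1,99],axis=0).round(4).tolist())
    f=o&(P[...,2]>-.075)&(P[...,2]<-.03)&(P[...,0]>.03); 
    t=o&(P[...,2]<np.percentile(q[:,2],3)+.003); print('top face',t.sum(),P[t].mean(0).round(4),cv2.minAreaRect((P[t][:,:2]*1000).astype(np.float32)))
    a=o&(P[...,2]<np.percentile(q[:,2],50)); e=P[a]; return P,o,w
E
python3 - <<'E'
from chk import *
P,o,w=packer()
q=P[o]; print(np.histogram(q[:,2],12),np.histogram(q[:,0],12))
snap('top'); p,w=cloud('top'); x,y=tob(w); z=w[...,2]
m=(abs(x)<.04)&(abs(abs(y)-.07)<.015); print('flap top',m.sum(),np.percentile(z[m],[5,50,95]))
to(.6328,.1466,.35,97)
E
```

```text
t 9.85 tcp [ 0.4823 -0.4145  0.3041] yaw 91.97 tilt 0.61 F [-0.6  0.1  0. ] w 0.2723907690782829 44.298314452171326
9871 orange in tool 1/99% [[-0.0203, -0.0112, -0.059], [0.0345, 0.012, -0.0132]]
top face 7871 [ 0.0082  0.0004 -0.0576] ((6.338388442993164, 0.3335685729980469), (56.39739990234375, 22.82708168029785), 0.14686961472034454)
(array([   5,    0,    0,    0, 8161,  671,  275,  242,  208,  164,   97,
         48]), array([-0.09405306, -0.08622626, -0.07839947, -0.07057267, -0.06274587,
       -0.05491907, -0.04709227, -0.03926547, -0.03143868, -0.02361188,
       -0.01578508, -0.00795828, -0.00013148])) (array([  62,  636,  653,  677,  699,  732,  765,  812,  801,  859,  874,
       2301]), array([-0.02571412, -0.02067309, -0.01563205, -0.01059101, -0.00554997,
       -0.00050893,  0.00453211,  0.00957315,  0.01461419,  0.01965523,
        0.02469627,  0.02973731,  0.03477835]))
flap top 472 [0.18473942 0.18997163 0.19415814]
t 9.95 tcp [ 0.4805 -0.4128  0.2983] yaw 91.97 tilt 0.16 F [-0.8 -0.1 -1.2] w 0.2753672801233832 44.3018639087677
delta tool [-0.1716  0.5537 -0.0525] turn z -5.029216621496403
```

Request:
send_rows --deltas '[[0.01,[0,0,0],[0,0,-5]],[0.01,[0,0,0],[0,0,0]],[0.01,[-0.0219,0.0421,0],[0,0,0]],[0.01,[-0.0219,0.0421,0],[0,0,0]],[0.01,[-0.0219,0.0421,0],[0,0,0]],[0.01,[-0.0219,0.0421,0],[0,0,0]],[0.01,[-0.0219,0.0421,0],[0,0,0]],[0.01,[-0.0219,0.0421,0],[0,0,0]]]'

```text
time_s: 10.75
tcp_pos: [0.5798, -0.1437, 0.2957]
tool_rot: [0.187, -3.135, -0.001]
ft_force: [0.8, -0.7, -1.2]
gripper_width: 0.28
grasp_force: 44.5
```

Request:
send_rows --deltas '[[0.01,[-0.0219,0.0421,0],[0,0,0]],[0.01,[-0.0219,0.0421,0],[0,0,0]],[0.01,[-0.0219,0.0421,0],[0,0,0]],[0.01,[-0.0219,0.0421,0],[0,0,0]],[0.01,[0,0,0],[0,0,0]],[0.01,[0,0,0],[0,0,0]]]'

```text
time_s: 11.35
tcp_pos: [0.646, 0.0333, 0.2953]
tool_rot: [0.191, -3.134, 0.0]
ft_force: [0.3, -0.4, 0.1]
gripper_width: 0.274
grasp_force: 44.6
```

```bash
python3 - <<'E'
from chk import *
P,o,w=packer(); x,y=tob(w); z=w[...,2]
g=(z>.186)&(z<.194)
for xs in(-.07,-.06,-.05,-.04):
    k=g&(abs(x-xs)<.005)&(y<-.1)&(y>-.14); v=np.sort(y[k]); 
    if len(v)>5: i=np.argmax(np.diff(v)); print(xs,len(v),'gap',v[i:i+2].round(4))
s,R=where(); t=np.array(s['tcp_pos'])+R@np.array([0,.0004,0]); print('packer in bin',tob(t))
to(.6469,.0317,.275,97)
E
```

```text
t 11.35 tcp [0.646  0.0333 0.2953] yaw 96.99 tilt 0.12 F [ 0.3 -0.4  0.1] w 0.27403121551782805 44.553954005241394
9795 orange in tool 1/99% [[-0.0203, -0.0112, -0.0591], [0.0345, 0.0117, -0.0132]]
top face 7870 [ 0.0082  0.0003 -0.0576] ((5.551706314086914, 0.28131771087646484), (57.27402877807617, 22.907827377319336), 0.40442517399787903)
-0.07 404 gap [-0.1224 -0.1095]
-0.06 440 gap [-0.1225 -0.1094]
-0.05 397 gap [-0.1226 -0.1094]
-0.04 395 gap [-0.1227 -0.1093]
t 11.4 tcp [0.6459 0.0321 0.2956] yaw 96.94 tilt 0.11 F [ 0.6 -0.1 -1.9] w 0.275717357628019 44.55388963222504
packer in bin (np.float64(-0.0009578962811458338), np.float64(-0.11479734096246294))
t 11.4 tcp [0.6459 0.0321 0.2956] yaw 96.94 tilt 0.11 F [ 0.6 -0.1 -1.9] w 0.275717357628019 44.55388963222504
delta tool [-0.001  -0.0006  0.0206] turn z -0.06437628068405843
```

Request:
send_rows --deltas '[[0.01,[0,-0.001,0.018],[0,0,0]],[0.01,[0,0,0.018],[0,0,0]],[0.01,[0,0,0.005],[0,0,0]],[0.01,[0,0,0.003],[0,0,0]],[0.01,[0,0,0.003],[0,0,0]],[0.01,[0,0,0.003],[0,0,0]],[0.01,[0,0,0],[0,0,0]]]'

```text
time_s: 12.1
tcp_pos: [0.6466, 0.0309, 0.2468]
tool_rot: [-0.191, 3.136, -0.0]
ft_force: [-0.2, -0.1, -1.4]
gripper_width: 0.275
grasp_force: 44.6
```

Tip at about 0.184, so it is inside the gap with no force. I'll carry on down.

Request:
send_rows --deltas '[[0.01,[0,0,0.006],[0,0,0]],[0.01,[0,0,0.006],[0,0,0]],[0.01,[0,0,0.006],[0,0,0]],[0.01,[0,0,0.006],[0,0,0]],[0.01,[0,0,0.006],[0,0,0]]]'

```text
time_s: 12.6
tcp_pos: [0.6465, 0.0311, 0.216]
tool_rot: [0.191, -3.135, 0.0]
ft_force: [0.9, -0.4, -1.5]
gripper_width: 0.275
grasp_force: 44.6
```

Request:
send_rows --deltas '[[0.01,[0,0,0.005],[0,0,0]],[0.01,[0,0,0.003],[0,0,0]],[0.01,[0,0,0.002],[0,0,0]],[0.01,[0,0,0],[0,0,0]]]'

```text
time_s: 13.0
tcp_pos: [0.6465, 0.0311, 0.2065]
tool_rot: [0.191, -3.135, 0.0]
ft_force: [-0.5, 0.2, -0.5]
gripper_width: 0.276
grasp_force: 44.6
```

Request:
send_rows --deltas '[[0.01,[0,0,0.002],[0,0,0]],[0.01,[0,0,0.001],[0,0,0]],[0.01,[0,0,0.001],[0,0,0]],[0.01,[0,0,0],[0,0,0]]]'

```text
time_s: 13.4
tcp_pos: [0.6465, 0.0311, 0.2026]
tool_rot: [0.191, -3.136, 0.0]
ft_force: [0.7, -0.4, -1.6]
gripper_width: 0.279
grasp_force: 44.6
```

```bash
python3 - <<'E'
from chk import *
P,o,w=packer(); z=w[o][:,2]; print('head top z',np.median(z[z>.23]))
E
```

```text
t 13.4 tcp [0.6465 0.0311 0.2026] yaw 96.97 tilt 0.01 F [ 0.7 -0.4 -1.6] w 0.27856396527916183 44.61817502975464
9738 orange in tool 1/99% [[-0.0202, -0.0111, -0.059], [0.0345, 0.0117, -0.0133]]
top face 7863 [ 0.0083  0.0003 -0.0576] ((6.357330322265625, 0.2842273712158203), (56.68702697753906, 22.861106872558594), 0.03842470794916153)
head top z 0.26014488043842554
```

Head top is at 0.260, so there are 20 mm left to the seated height of 0.240.

Request:
send_rows --deltas '[[0.01,[0,0,0.005],[0,0,0]],[0.01,[0,0,0.005],[0,0,0]],[0.01,[0,0,0.004],[0,0,0]],[0.01,[0,0,0.003],[0,0,0]],[0.01,[0,0,0.001],[0,0,0]],[0.01,[0,0,0],[0,0,0]]]'

```text
time_s: 14.05
tcp_pos: [0.6465, 0.031, 0.1845]
tool_rot: [0.191, -3.136, 0.0]
ft_force: [0.4, 1.3, -0.8]
gripper_width: 0.275
grasp_force: 44.6
```

Request:
send_rows --deltas '[[0.01,[0,0,0.001],[0,0,0]],[0.01,[0,0,0.001],[0,0,0]],[0.01,[0,0,0],[0,0,0]]]'

```text
time_s: 14.35
tcp_pos: [0.6467, 0.0311, 0.1829]
tool_rot: [-0.191, 3.135, -0.0]
ft_force: [-0.7, -0.4, 1.1]
gripper_width: 0.277
grasp_force: 44.8
```

Request:
send_rows --deltas '[[0.01,[0,0,0.001],[0,0,0]],[0.01,[0,0,0],[0,0,0]]]'

```text
time_s: 14.55
tcp_pos: [0.6467, 0.0311, 0.1829]
tool_rot: [-0.191, 3.135, -0.0]
ft_force: [-5.1, -0.1, 13.9]
gripper_width: 0.277
grasp_force: 46.5
```

It is seated: contact force 14 N and no further motion. I'll ease off, release and retreat.

Request:
send_rows --deltas '[[0.01,[0,0,-0.001],[0,0,0]],[0.045,[0,0,0],[0,0,0]],[0.045,[0,0,0],[0,0,0]],[0.045,[0,0,0],[0,0,0]],[0.045,[0,0,-0.02],[0,0,0]],[0.045,[0,0,-0.04],[0,0,0]],[0.045,[0,0,-0.045],[0,0,0]],[0.045,[0,0,-0.045],[0,0,0]]]'

```text
time_s: 15.35
tcp_pos: [0.6462, 0.0311, 0.3341]
tool_rot: [0.191, -3.135, -0.0]
ft_force: [1.4, -0.1, 0.0]
gripper_width: 0.526
grasp_force: 0.0
```

Request:
send_rows --deltas '[[0.045,[0.02,0,-0.02],[0,0,0]],[0.045,[0,0,0],[0,0,0]],[0.045,[0,0,0],[0,0,0]],[0.045,[0,0,0],[0,0,0]]]'

```text
time_s: 15.75
tcp_pos: [0.6265, 0.0287, 0.3514]
tool_rot: [0.191, -3.134, -0.0]
ft_force: [0.3, 0.0, 0.4]
gripper_width: 0.528
grasp_force: 0.0
```

```bash
python3 - <<'E'
from chk import *
where(); flap(); p,w=cloud('wrist'); hsv=cv2.cvtColor(p,cv2.COLOR_RGB2HSV); z=w[...,2]; x,y=tob(w)
o=(hsv[...,0]>4)&(hsv[...,0]<24)&(hsv[...,1]>190)&(z>.225)&(z<.26)&(abs(y+.116)<.03)
q=np.c_[x,y,z][:0] if 0 else np.stack([x[o],y[o],z[o]],1); print(len(q),np.percentile(q,[1,50,99],axis=0).round(4)); print('tilt',np.linalg.lstsq(np.c_[q[:,:2],np.ones(len(q))],q[:,2],rcond=None)[0])
save(p,'w5.png')
E
```

```text
t 15.75 tcp [0.6265 0.0287 0.3514] yaw 96.97 tilt 0.1 F [0.3 0.  0.4] w 0.52779975137926 0.0
flap -0.07 2064 [0.00029314 0.19077168]
flap 0.07 2061 [0.00049453 0.19067258]
1916 [[-0.0345 -0.1284  0.2299]
 [-0.0034 -0.1165  0.2405]
 [ 0.033  -0.1048  0.2423]]
tilt [0.0254461  0.031455   0.24376941]
```

View pics/w5.png

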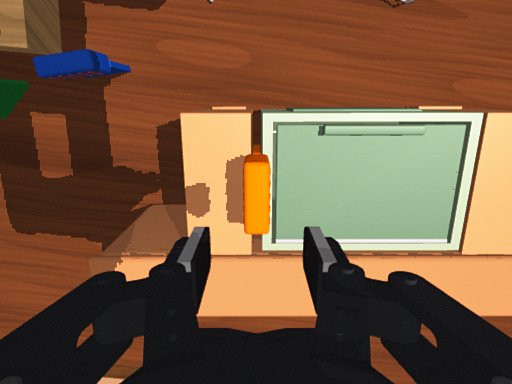

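The picture shows the packer at (257,193), standing in the right gap with its head top at 0.2405 (seated would be 0.240). The flap is flat and shut and the gripper is clear.

```bash
python3 -c "
from h import r
print(r.close_job())"
```

```text
the job is handed in; nothing more can be done
None
```

The flap is shut and the orange packer is released fully home in the right gap with its head flat on the rim; the camera showed that gap as the wide one (about 12 mm against 5 mm), so I never tried the left, and the job is handed in with no verdict shown.

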